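# Set the ink metering valve four clicks open and lock it

### The job

Set the ink metering valve for the next batch using only a fingertip: its black dial has no scale, so first push the dial round clockwise until it is fully closed against its stop, then push it back counter-clockwise to open it exactly four clicks. Once it rests at four clicks, not before, push the red locking lever all the way in towards the dial so that it is locked there. Push gently and do not grip or force anything, and leave the loose things lying around where they are.

Things in the scene. Friction and masses are not known exactly. Their poses are not given: they have to be found in the camera images.
- valve: ink metering valve, fixed to the table (place and yaw vary): aluminium plate 128 x 116 x 12 mm, grey body, brass hose barbs at back and left, black dial 96 mm across on top, red lever in front. Origin on the table under the dial's axis; x to the back (from the robot at yaw 0), y left, z up. Reaches 91 mm in front of the origin (unlocked lever), 82 mm behind, 63 mm to each side
- valve_dial (a joint): angle of the black dial, rad: 0 = fully closed (hard stop), grows counter-clockwise from above (opening) to a second stop at 3.14. 16 clicks a turn: it rests at multiples of 0.3927, four clicks = 1.571. Resistance rises, then falls away half-way between rests, where it snaps on into the next. About 4 to 7 N at a lug passes a click. Starts anywhere 1.5 to 6.5 clicks open
- valve_lever (a joint): angle of the red locking lever, rad: 0 = unlocked (swung out to the front), 0.30 = fully locked (hard stop). Turns about the pin at lever_pivot, counter-clockwise from above, and stays where left; about 1 N at the tab moves it. A steel nose under the dial's rim then enters the star wheel between two pins, which fits only when the dial rests on a click
- dial_axis (a point): on the dial's axis, at the flat top of its disc (64 mm above the table). The disc (radius 48 mm) carries three upright lugs 120 degrees apart; a low metal button on the axis (radius 13 mm) rises 5 mm above the disc; the disc between the lugs is bare. Two steel stop posts stand 52 mm from the axis, 58 mm high, and a plunger housing behind the dial, 55 mm high
- dial_lug0 (a point): top centre of the first lug (white line on top), 33.5 mm from the axis, 85 mm above the table; turns with the dial. A lug is an upright block 23 mm long radially (22 to 45 mm from the axis), 11 mm thick, 21 mm high above the disc; push on its flat side. With the dial closed this lug points along the valve's -x
- dial_lug1 (a point): top centre of the second lug, like the first but without a line, 120 degrees counter-clockwise from it
- dial_lug2 (a point): top centre of the third lug, without a line, 240 degrees counter-clockwise from the first
- lever_tab (a point): top centre of the red upright tab at the lever's end, 82 mm from the lever's pivot, 82 mm above the table; the tab is 22 mm long (along the lever), 8 mm thick, 40 mm high (42 to 82 mm above the table). Push its outer face, the one away from the dial; it travels about 25 mm
- lever_pivot (a point): top of the lever's pivot pin, 56 mm in front of the dial's axis and 42 mm to its left in the valve's frame, 48 mm above the table. (To the right of the valve, seen from the robot, the hoses of the filling machine arch over the table, 0.14 to 0.29 m high: come to the valve round their front)
- red_bottle: closed red ink bottle, 44 mm across, 90 mm tall, loose, upright; origin at the centre of its underside. Leave alone
- blue_bottle: closed blue ink bottle, 44 mm across, 90 mm tall, loose, upright; origin at the centre of its underside. Leave alone
- green_cap: green marker cap lying on the table, 18 x 40 x 20 mm, loose; origin at the centre of its underside. Leave alone
- hex_key: small dark L-shaped hex key lying flat, 29 x 85 x 4 mm, loose; origin at the centre of its underside. Leave alone
- screwdriver: orange-handled screwdriver lying flat, 27 x 209 x 27 mm, loose; origin at the centre of its underside. Leave alone

How it is judged:
By the outcome, as a careful person would: the job done as asked, in the order asked, and still so for the second after the job is handed in, with the robot touching nothing.
It also fails if it takes over 64 s, if anything falls off the work surface, if the arm or the gripper's body presses on something with over 40 N, if the wrist force passes 120 N, or if a joint passes its speed limit or range.

### The arm

A 6-joint arm with a two-finger parallel gripper is mounted at the origin on a cart in front of the work surface, level with it; the furniture and walls round the work are solid. World frame = base frame: x ahead of the robot, y to its left, z up, the work surface at z = 0. Lengths are in m, angles in degrees, forces in N, time in s.
With the tool pointing down it reaches from about 0.4 to 0.825 m from the base axis. Payload 7 kg.
Tool frame: the origin (TCP) lies midway between the tips of the shut fingers; the grasp point (between the pads) lies 19 mm behind it (ctrl.hold_point_z is the distance from the TCP to the grasp point, in m); z points along the fingers, x is the direction in which the jaws open and shut, and the axes are right-handed (so a half turn about z gives the same grasp; the last joint's range is limited). The gripper opens to 88 mm and grips with 3 to 60 N. Pads are 19 mm wide; open, the fingers measure 130 mm over their backs; the gripper's body (78 mm by 193 mm) begins 47 mm behind the grasp point.
Start: joints at [82.111, 20.546, 0.682, 0, -70.136, -16.507], TCP at [0.279, 0.615, 0.227] pointing down, gripper open.
Joint ranges: [-176.03, 176.03], [-82.01, 121.73], [-58.28, 71.71], [-173.87, 95.51], [-174.79, -0.11], [-173.66, 173.66]. Speed limits (degrees/s): [136.94, 136.94, 172.46, 180, 180, 180].

### API

Orientations are given as [roll, pitch, yaw] about the fixed x, y, z axes, in that order (R = Rz(yaw) Ry(pitch) Rx(roll)).
In Python, from plant import ctrl gives the robot as it stands.
- The arm moves only by the tool apply_moves, never from a script. Its argument "motion" is a list of rows, each a list of 2 entries, a list of its own where there are three numbers: the shift along the world's x, y, z in cm, then the turn about the world's z in degrees. In form: [[[tx, ty, tz], roll], ...]. A call has 1 to 10 rows; each row is the pose to reach, as a shift and turn from the pose commanded when the call began; what a row does not reach only later rows make up. A row lasts 1/10 s, in which the tool goes at most 50 mm and 8.59 degrees, less where a joint would pass 70% of its speed; a pose out of reach is approached as far as the arm can. A call with a gripper value outside its range is refused whole. "hand" is the finger opening in cm, from 0 to 8.76, set as the call begins (left out, the last holds). The fingers move at their own pace and stop on an object; the grip force is fixed at half the most. Time passes only in rows, so rows that repeat a pose let the fingers close. It gives the time, the measured TCP pose, the force and the opening at its end, in the units of the state.
- ctrl.get_obs(): the state, without advancing time (a new reading comes with each control period).
- ctrl.snapshot(name): name is "scene" or "top" or "wrist"; returns (picture, depth): 420x560x3 uint8, blue, green, red; 420x560 float32, m along the optical axis (not along the pixel's ray), 0 where there is no reading.
- ctrl.camera_model(name): a dict with "fx", "fy", "cx", "cy" (pixels), "cam_to_world" (4x4, takes a point from camera to world coordinates); the wrist camera has in their place "tool_from_camera" (4x4, takes a point from camera to tool coordinates, whose origin is the TCP and whose axes are the tool frame's). Camera axes: x right, y down, z forward; pixel columns grow to the right and rows downward; lengths in m; the calibration is good to about 2 mm. A picture is of the moment at which its call begins: read the wrist's pose just before it. camera_model takes no time and is no camera call.
- ctrl.close_job(): hands the job in, once; it reports no verdict.
The state is a dict: "clock": time; "joint_pos": joint angles; "qvel": joint speeds; "tau": joint torques, N m; "tool_pos": TCP position; "orientation": TCP orientation; "force": force on the tool from outside, world axes, zero at the start; "moment": the same for the moment, N m; "opening": finger opening in m.
Only numpy, scipy, OpenCV 4.12 (cv2) and the standard library are available. Lean on these libraries where they do the work, as an engineer would, in place of code of your own. Each camera call takes 0.05 s, during which the arm holds its last target.

## Working session

There is one attempt and no reset: what is moved stays moved. The work goes in short steps, Python scripts to look and compute and a tool call to move; the robot and the scene stay as the last step left them, time stands still between calls to the robot, and variables do not carry over. Pictures are saved under pics/ and viewed, and the job is handed in when it is done.

Besides the shell and the picture viewer there is one more tool, called after "Call:" by a JSON object that holds its "api" and its "payload". apply_moves: Moves the arm, as the interface text tells. Its arguments: {"type":"object","properties":{"motion":{"type":"array"},"hand":{"type":"number"}},"required":["motion"]}

```bash
ls; mkdir -p pics; python3 - <<'E'
from plant import ctrl
import cv2,numpy as np
print(ctrl.get_obs())
for n in ["scene","top"]:
    p,d=ctrl.snapshot(n); cv2.imwrite(f"pics/{n}0.png",p); np.save(f"pics/{n}0.npy",d); print(n,ctrl.camera_model(n))
print(ctrl.camera_model("wrist"))
E
```

```text
pics
{'clock': 0.0, 'joint_pos': array([ 8.21096843e+01,  2.05924235e+01,  6.35639042e-01, -2.04476755e-02,
       -7.01353198e+01, -1.65065784e+01]), 'qvel': array([ 0.00221962,  0.03707442, -0.00320839,  0.11674725, -0.078184  ,
        0.06147279]), 'tau': array([-7.85475295e-04, -5.82718956e+01,  2.93055832e+01,  6.99716449e+00,
        6.88796034e-03, -1.61645589e-04]), 'tool_pos': array([0.2786388 , 0.61428831, 0.22562466]), 'orientation': array([-1.79992258e+02, -9.37702968e-02, -1.14403864e+02]), 'force': array([-1.57581279, -0.19726722, -0.93105438]), 'moment': array([-0.03664946, -0.05278814, -0.00279562]), 'opening': 0.08780606880502971}
scene {'fx': 485.53703568865836, 'fy': 485.53703568865836, 'cx': 281.875368719704, 'cy': 204.4346996413324, 'cam_to_world': array([[-0.5963736 , -0.38558018,  0.70403583, -0.22941306],
       [-0.80268829,  0.28047385, -0.52633252,  0.85564962],
       [ 0.00547975, -0.87901214, -0.4767679 ,  0.59219981],
       [ 0.        ,  0.        ,  0.        ,  1.        ]])}
top {'fx': 462.7312486721436, 'fy': 462.7312486721436, 'cx': 280.7416284894167, 'cy': 208.94696958346498, 'cam_to_world': array([[-0.01788753, -0.9865741 ,  0.16233173,  0.32541853],
       [-0.99980415,  0.01627462, -0.01126035,  0.31617091],
       [ 0.00846728, -0.16250135, -0.98667199,  1.18831581],
       [ 0.        ,  0.        ,  0.        ,  1.        ]])}
{'fx': 357.9228159832823, 'fy': 357.9228159832823, 'cx': 278.6376962489825, 'cy': 208.69639417820744, 'tool_from_camera': array([[ 9.99999254e-01, -3.88087781e-04, -1.15818082e-03,
         7.88889652e-05],
       [ 7.25387145e-04,  9.51559716e-01,  3.07463136e-01,
        -8.29239767e-02],
       [ 9.82755524e-04, -3.07463746e-01,  9.51559288e-01,
        -1.57287233e-01],
       [ 0.00000000e+00,  0.00000000e+00,  0.00000000e+00,
         1.00000000e+00]])}
```

View pics/scene0.png

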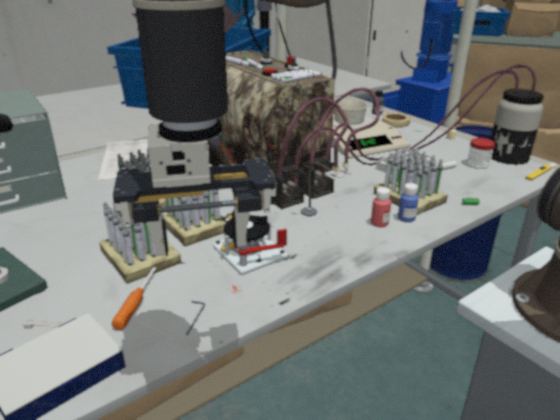

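View pics/top0.png

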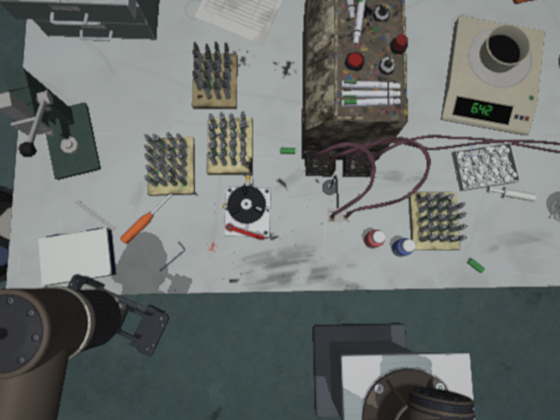

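The top view shows the valve with its dial at about (246,204), the lever at about (245,232) and the hoses at about (330–430,140–215). I'll enlarge that part.

```bash
cat > h.py <<'E'
from plant import ctrl
import numpy as np,cv2
from scipy.spatial.transform import Rotation as R
def ray(n,uv,z,T=None):
    c=ctrl.camera_model(n); T=c["cam_to_world"] if T is None else T
    d=T[:3,:3]@np.array([(uv[0]-c["cx"])/c["fx"],(uv[1]-c["cy"])/c["fy"],1])
    o=T[:3,3]; return o+d*(z-o[2])/d[2]
def wT(obs):
    T=np.eye(4); T[:3,:3]=R.from_euler('xyz',obs["orientation"],degrees=True).as_matrix(); T[:3,3]=obs["tool_pos"]
    return T@ctrl.camera_model("wrist")["tool_from_camera"]
def crop(src,dst,x0,y0,w,h,k):
    cv2.imwrite(dst,cv2.resize(cv2.imread(src)[y0:y0+h,x0:x0+w],None,fx=k,fy=k,interpolation=cv2.INTER_CUBIC))
E
python3 - <<'E'
from h import *
crop("pics/top0.png","pics/top0c.png",205,165,80,80,7)
crop("pics/scene0.png","pics/scene0c.png",200,190,110,90,7)
print(ray("top",(246,204),.064))
for uv in [(370,170),(330,215),(430,150),(403,145),(345,216)]: print(uv,ray("top",uv,.0),ray("top",uv,.25))
E
```

```text
[0.52416692 0.38875905 0.064     ]
(370, 170) [0.62137021 0.06478821 0.        ] [0.55910737 0.11767455 0.25      ]
(330, 215) [0.50286919 0.17485959 0.        ] [0.4655368  0.20458892 0.25      ]
(430, 150) [ 0.67360931 -0.09813087  0.        ] [ 0.60035631 -0.01096932  0.25      ]
(403, 145) [ 0.68852387 -0.02682784  0.        ] [0.61213312 0.04533285 0.25      ]
(345, 216) [0.49959357 0.13593087 0.        ] [0.46295032 0.17385009 0.25      ]
```

View pics/top0c.png

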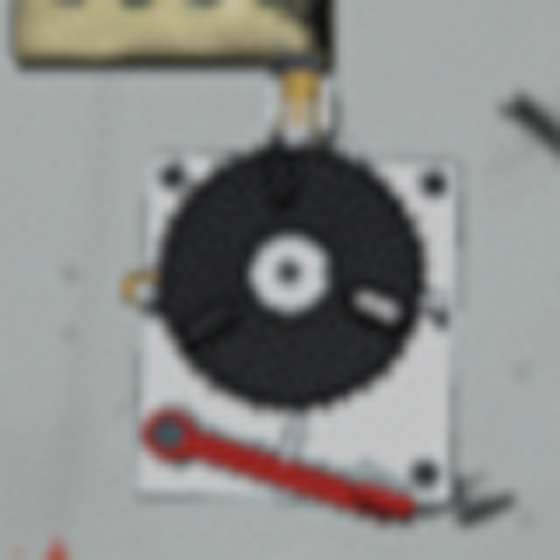

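View pics/scene0c.png

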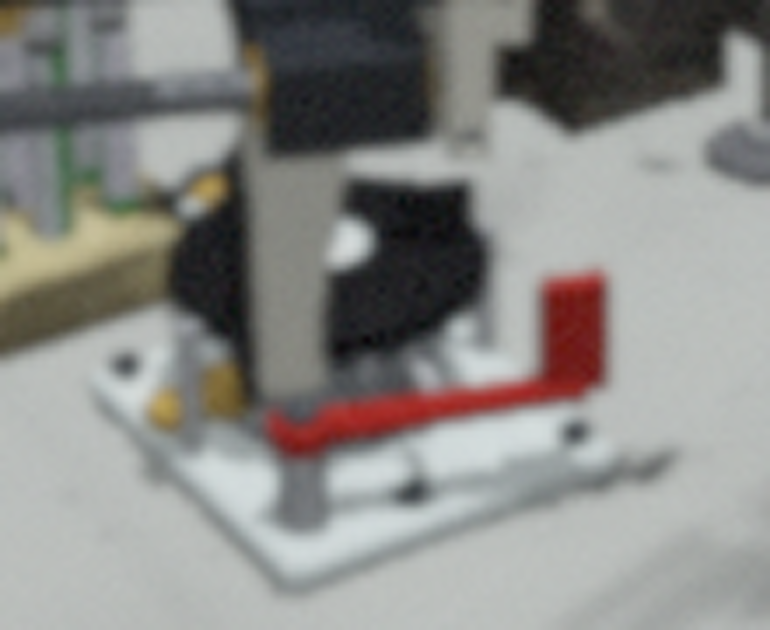

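```bash
python3 - <<'E'
from h import *
P=lambda u,v,z: ray("top",(205+(u+.5)/7-.5,165+(v+.5)/7-.5),z)
ax=P(289,272,.069); pv=P(168,434,.048)
l0=P(380,304,.085);l1=P(283,183,.085); l2=P(208,335,.085); tab=P(395,508,.082)
print("axis",ax,"pivot",pv,"tab",tab)
print(l0,l1,l2,(l0+l1+l2)/3)
d=pv-ax; print("yaw from pivot",np.degrees(np.arctan2(d[1],d[0])-np.arctan2(42,-56)),np.hypot(*d[:2]))
h=[P(173,177,.012),P(433,183,.012),P(425,475,.012)]
print(h, [np.degrees(np.arctan2(*(h[0]-h[1])[:2])), np.degrees(np.arctan2(*(h[1]-h[2])[[1,0]]))])
m=(l0+l1+l2)/3
for l in (l0,l1,l2): print(np.degrees(np.arctan2(*(l-m)[[1,0]])), np.hypot(*(l-m)[:2]))
E
```

```text
axis [0.52471303 0.38877856 0.069     ] pivot [0.47087807 0.43330039 0.048     ] tab [0.43969646 0.35211047 0.082     ]
[0.51013199 0.35641425 0.085     ] [0.55328256 0.38964541 0.085     ] [0.50028125 0.41574879 0.085     ] [0.52123193 0.38726948 0.085     ]
yaw from pivot -2.7210535521791 0.06985983079637773
[array([0.57128234, 0.4351887 , 0.012     ]), array([0.5674624, 0.3389935, 0.012    ]), array([0.45882344, 0.34330991, 0.012     ])] [np.float64(2.274038443985765), np.float64(-2.2752621108868225)]
-109.78582351641522 0.03279106808198455
4.239602385828673 0.03213856883906217
126.3398996942783 0.0353553679032396
```

```bash
python3 - <<'E'
from h import *
d=np.load("pics/top0.npy"); c=ctrl.camera_model("top"); T=c["cam_to_world"]
v,u=np.mgrid[:420,:560]
p=np.stack([(u-c["cx"])/c["fx"]*d,(v-c["cy"])/c["fy"]*d,d],-1)@T[:3,:3].T+T[:3,3]
# max-height grid 3cm
xs=np.arange(.36,.82,.03); ys=np.arange(.12,.64,.03)
print("      "+" ".join(f"{y*100:3.0f}" for y in ys[::-1]))
for x in xs[::-1]:
    r=[]
    for y in ys[::-1]:
        m=(d>0)&(p[...,0]>=x)&(p[...,0]<x+.03)&(p[...,1]>=y)&(p[...,1]<y+.03)
        r.append(f"{p[m][:,2].max()*1000:3.0f}" if m.any() else " --")
    print(f"{x:.2f}  "+" ".join(r))
E
```

```text
63  60  57  54  51  48  45  42  39  36  33  30  27  24  21  18  15  12
0.81    6   8   5   7 104 123 124 123  27   6   6   6   7 242 279 311 312 318
0.78    6   6   8   6  31  34  29  31  26   7   6   6   9 248 281 309 314 314
0.75    8   5   7   8   6  26  28  30  26  30   6   6   7 247 284 309 314 314
0.72    7   7   7   7   6  31 122 126 124 115   6   6   7 250 284 307 317 318
0.69   28 122 122 127  30 105 124 126 125  31   7   5   7 250 287 312 318 318
0.66  121 124 126 123  30  30 125 125 125 108   7  18  24 252 287 314 318 318
0.63  110 124 127 125  30  31 124 126 126  33   8   7   8 252 290 307 308 307
0.60   29 124 125 123  30  32  32  31  56  59   7   5   6  92 221 256 275 283
0.57  102 126 124 123  31   6   8  21  81  66  20  10   8   7   7  12 140 283
0.54   29  30  29  30  30   6   7  68  90  89  70  12   6   8   7  13 153 275
0.51   24  21   6   6   6   6  33  70  90  88  87   6   6   7   5   7 148 251
0.48   32   6   6   6   6   7   6  89  89  85  88   6   6  10   6 235 240 242
0.45   28   9   5   7   6   7   6  56  68  66  22   7   6   8   6 235 229 237
0.42    6   6   8   8   6   6   7   6   6  84  87   7   7   6   6   6   7   6
0.39    5   7   9  10   5   7   7   5   6   6   5   9   7   7   7   8   7   7
0.36    8  10   6   6   7   5   6   8   5   6   6   6   8   8   8   7   7   7
```

Call:
{"api": "apply_moves", "payload": {"motion": [[[3, -2.5, 0], -5], [[6.5, -5.2, 0], -10], [[10.5, -8.3, 0], -17], [[14.5, -11.5, 0], -24], [[18, -14.2, 0], -30], [[20, -15.8, 0], -34], [[20.9, -16.5, 0], -34], [[20.9, -16.5, 0], -34]], "hand": 0}}

```text
clock: 0.9
tool_pos: [0.4887, 0.4486, 0.2261]
orientation: [-180.0, -0.0, -148.4]
force: [0.2, 0.6, -0.3]
opening: 0.029
```

```bash
python3 - <<'E'
from h import *
o=ctrl.get_obs(); p,d=ctrl.snapshot("wrist"); cv2.imwrite("pics/w1.png",p); np.save("pics/w1.npy",d); np.save("pics/w1T.npy",wT(o)); print(o)
E
```

```text
{'clock': 0.9, 'joint_pos': array([ 5.93517960e+01,  1.95087256e+01, -9.09379129e-01, -6.02996327e-03,
       -6.96291554e+01, -2.77876435e+01]), 'qvel': array([ 2.25169117, -0.27469722, -0.12100435, -0.25228925,  0.29920892,
       -0.84761351]), 'tau': array([-1.46784760e+00, -5.67270899e+01,  2.92949796e+01,  7.09979162e+00,
       -4.50522441e-02,  1.31242974e-01]), 'tool_pos': array([0.4887069 , 0.44859542, 0.22606745]), 'orientation': array([-1.79982967e+02, -4.44447124e-02, -1.48437955e+02]), 'force': array([ 0.21551891,  0.64676961, -0.26055915]), 'moment': array([0.0493252 , 0.01606721, 0.00983867]), 'opening': 0.029032267999072322}
```

View pics/w1.png

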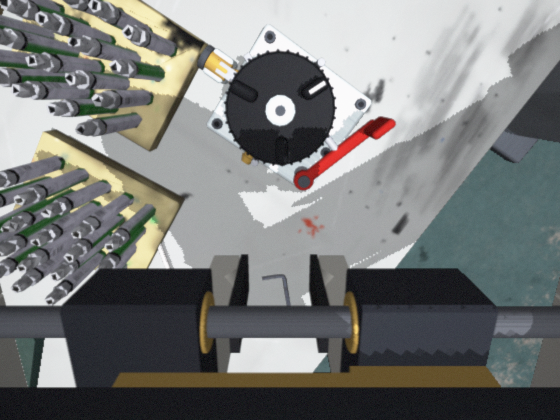

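The dial shows at (280,110), the lined lug at (315,88), the pivot at (303,180) and the tab at (382,128). Next I measure from an enlarged crop.

```bash
python3 - <<'E'
from h import *
crop("pics/w1.png","pics/w1c.png",200,15,210,190,3.8)
crop("pics/w1.png","pics/w1d.png",200,240,170,130,4)
E
```

```text
(no output)
```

View pics/w1c.png

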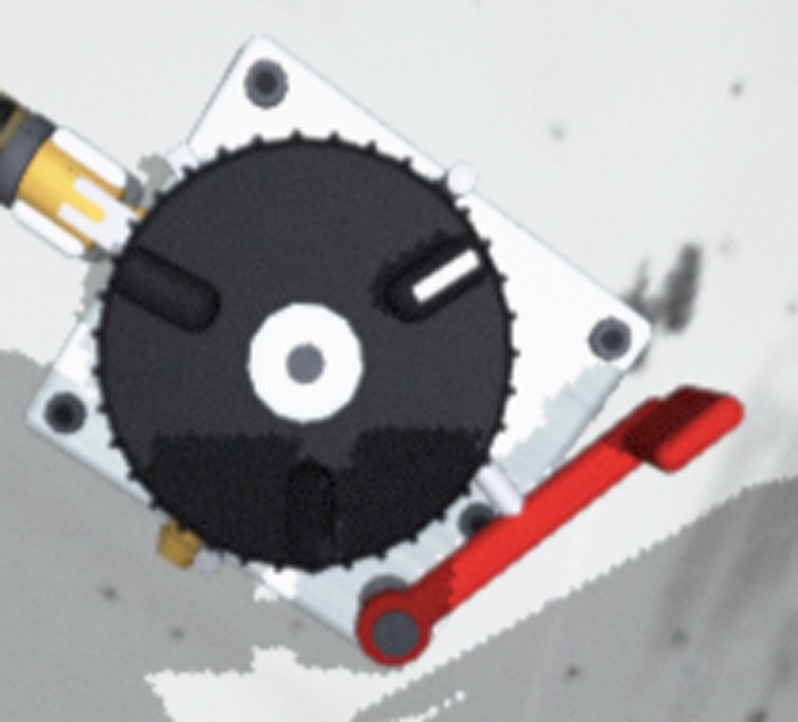

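View pics/w1d.png

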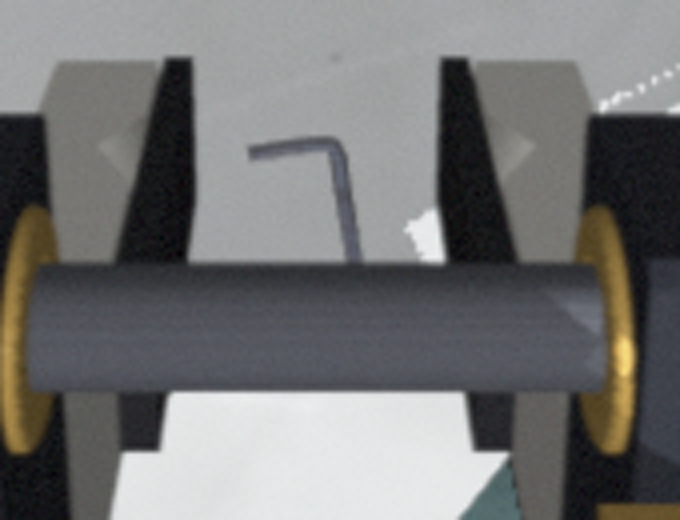

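```bash
python3 - <<'E'
from h import *
T=np.load("pics/w1T.npy")
P=lambda u,v,z: ray("wrist",(200+(u+.5)/3.8-.5,15+(v+.5)/3.8-.5),z,T)
ax=P(305,363,.069); pv=P(395,632,.048)
l0=P(440,283,.085); l0l=P(447,276,.085);l1=P(172,290,.085); l2=P(311,513,.085); tab=P(703,430,.082)
print("axis",ax,"pivot",pv,"tab",tab)
d=pv-ax; print("yaw from pivot",np.degrees(np.arctan2(d[1],d[0])-np.arctan2(42,-56)),np.hypot(*d[:2]))
h=[P(65,413,.012),P(266,82,.012),P(610,340,.012)]
a=lambda q:np.degrees(np.arctan2(q[1],q[0]))
print(h, a(h[0]-h[1])-90, a(h[1]-h[2]))
for l in (l0,l0l,l1,l2): print(l,a(l-ax), np.hypot(*(l-ax)[:2]))
print("tab lever ang",a(tab-pv),np.hypot(*(tab-pv)[:2]))
rim=[P(101,363,.064),P(513,355,.064),P(310,135,.064)]
print(rim)
E
```

```text
axis [0.52365902 0.38886238 0.069     ] pivot [0.46934002 0.43362649 0.048     ] tab [0.44301388 0.35519503 0.082     ]
yaw from pivot -2.6219186219213535 0.07038735512179377
[array([0.5699397 , 0.43527097, 0.012     ]), array([0.56568465, 0.33859804, 0.012     ]), array([0.45704052, 0.34412519, 0.012     ])] -2.5202454191072263 -2.9123501400874092
[0.5085443  0.35991998 0.085     ] -117.57511812397608 0.03265145192982699
[0.50806284 0.35800639 0.085     ] -116.81435175750092 0.03457359431179783
[0.55539309 0.39027527 0.085     ] 2.5492864212181843 0.03176550050917665
[0.50636373 0.41459796 0.085     ] 123.90260499625496 0.031007213761200737
tab lever ang -108.55473343283202 0.08273185167334256
[array([0.5629356 , 0.41320816, 0.064     ]), array([0.4843296, 0.3629521, 0.064    ]), array([0.54748485, 0.34801182, 0.064     ])]
```

```bash
cat >> h.py <<'E'
AX=np.array([.524,.389]); CL=-182.7
def pose(click,off,s,r=34.,z=.072):
    "TCP pose with dial 'click' clicks open; s=+1 on the CCW side of lug0 (closing)"
    f=CL+22.5*click; a=np.radians(f); u=np.array([np.cos(a),np.sin(a)]); n=np.array([-u[1],u[0]])
    xy=AX+r/1000*u+s*off/1000*n
    return np.array([*xy,z,f])
def rows(c,ps):
    for p in ps:
        q=p-c; print([[round(float(x)*100,2) for x in q[:3]],round(float(q[3]),1)])
E
python3 - <<'E'
from h import *
ctrl.snapshot("wrist")
o=ctrl.get_obs(); print(o["tool_pos"],o["orientation"],o["opening"])
c=np.array([*o["tool_pos"],o["orientation"][2]])
rows(c,[pose(3,22,1,z=.12),pose(3,22,1),pose(3,17,1)])
E
```

```text
[0.4873999  0.44997184 0.22624295] [ 1.79997217e+02 -2.70391320e-02 -1.48335865e+02] 0.02108138775626635
[[4.2, -10.11, -10.62], 33.1]
[[4.2, -10.11, -15.42], 33.1]
[[3.75, -9.9, -15.42], 33.1]
```

Call:
{"api": "apply_moves", "payload": {"motion": [[[1.4, -3.3, -1], 8], [[2.8, -6.6, -4], 16], [[4.2, -9, -7], 24], [[4.2, -10.1, -9.5], 30], [[4.2, -10.1, -10.6], 33.1], [[4.2, -10.1, -10.6], 33.1], [[4.2, -10.1, -10.6], 33.1]], "hand": 0}}

```text
clock: 1.7
tool_pos: [0.5295, 0.3499, 0.121]
orientation: [-180.0, 0.0, -115.3]
force: [0.0, -0.1, 0.6]
opening: 0.0005
```

```bash
python3 - <<'E'
from h import *
o=ctrl.get_obs(); p,d=ctrl.snapshot("wrist"); cv2.imwrite("pics/w2.png",p); np.save("pics/w2T.npy",wT(o))
p,d=ctrl.snapshot("scene"); cv2.imwrite("pics/s2.png",p);crop("pics/s2.png","pics/s2c.png",170,130,160,150,4)
o=ctrl.get_obs(); print(o["tool_pos"],o["orientation"],o["opening"],o["force"])
E
```

```text
[0.52988004 0.35011691 0.12172123] [-1.79962169e+02  9.85301980e-02 -1.15274417e+02] 0.0005063021927619809 [-0.60372451  0.5481154  -0.46770959]
```

View pics/w2.png

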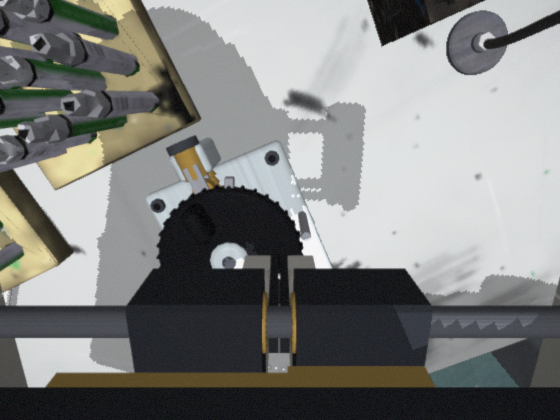

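View pics/s2c.png

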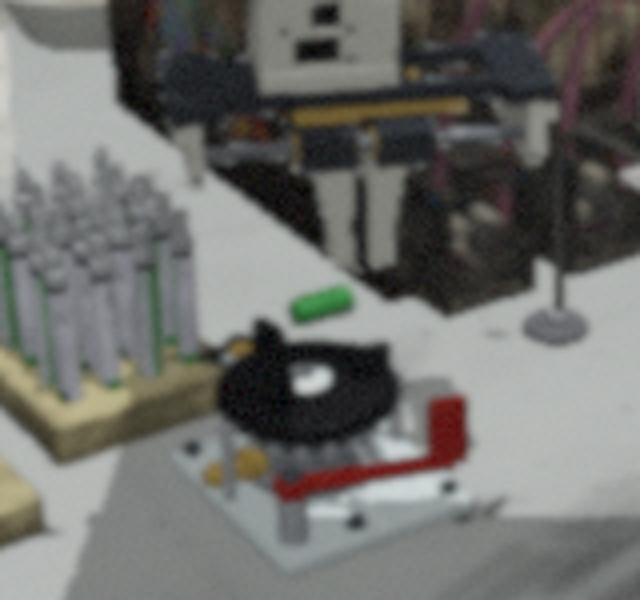

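```bash
python3 - <<'E'
from h import *
c=ctrl.camera_model("scene");Ti=np.linalg.inv(c["cam_to_world"])
for p in [(.5299,.3501,.1217),(.524,.389,.069),(.5085,.357,.085)]:
    q=Ti@np.array([*p,1]); u=c["fx"]*q[0]/q[2]+c["cx"];v=c["fy"]*q[1]/q[2]+c["cy"]; print(p,(u-170)*4,(v-130)*4)
o=ctrl.get_obs();c0=np.array([*o["tool_pos"],o["orientation"][2]]);
rows(c0,[pose(3,22,1),pose(3,17,1)])
E
```

```text
(0.5299, 0.3501, 0.1217) 353.49354166510466 257.9585248507392
(0.524, 0.389, 0.069) 300.52050678223895 370.6811630785147
(0.5085, 0.357, 0.085) 366.70556303621015 338.43357141537524
[[-0.05, -0.12, -4.97], 0.1]
[[-0.5, 0.09, -4.97], 0.1]
```

Call:
{"api": "apply_moves", "payload": {"motion": [[[0, -0.1, -2], 0], [[0, -0.1, -3.5], 0], [[0, -0.1, -4.5], 0], [[0, -0.1, -5], 0], [[0, -0.1, -5], 0], [[-0.2, 0, -5], 0], [[-0.3, 0.05, -5], 0], [[-0.4, 0.1, -5], 0]]}}

```text
clock: 2.6
tool_pos: [0.5259, 0.35, 0.0712]
orientation: [-180.0, 0.1, -115.3]
force: [-0.3, -0.1, 1.0]
opening: 0.0003
```

```bash
python3 - <<'E'
from h import *
p,d=ctrl.snapshot("scene"); cv2.imwrite("pics/s3.png",p);crop("pics/s3.png","pics/s3c.png",200,170,100,90,6)
o=ctrl.get_obs(); print(o["tool_pos"],o["orientation"],o["opening"],o["force"])
c0=pose(3,0,1); c0[:3]=o["tool_pos"];c0[3]=o["orientation"][2]; np.save("c.npy",c0)
rows(c0,[pose(k,15,1) for k in np.arange(3,-.01,-.2)])
E
```

```text
[0.52578072 0.34998935 0.07111105] [-1.79987759e+02  4.44854486e-02 -1.15292268e+02] 0.0007170533906640498 [-0.91656634  0.79605408 -0.16766221]
[[-0.27, 0.19, 0.09], 0.1]
[[-0.56, 0.2, 0.09], -4.4]
[[-0.85, 0.25, 0.09], -8.9]
[[-1.13, 0.31, 0.09], -13.4]
[[-1.41, 0.4, 0.09], -17.9]
[[-1.68, 0.5, 0.09], -22.4]
[[-1.95, 0.63, 0.09], -26.9]
[[-2.2, 0.78, 0.09], -31.4]
[[-2.43, 0.95, 0.09], -35.9]
[[-2.66, 1.13, 0.09], -40.4]
[[-2.87, 1.34, 0.09], -44.9]
[[-3.06, 1.56, 0.09], -49.4]
[[-3.24, 1.79, 0.09], -53.9]
[[-3.39, 2.04, 0.09], -58.4]
[[-3.53, 2.3, 0.09], -62.9]
[[-3.64, 2.56, 0.09], -67.4]
```

View pics/s3c.png

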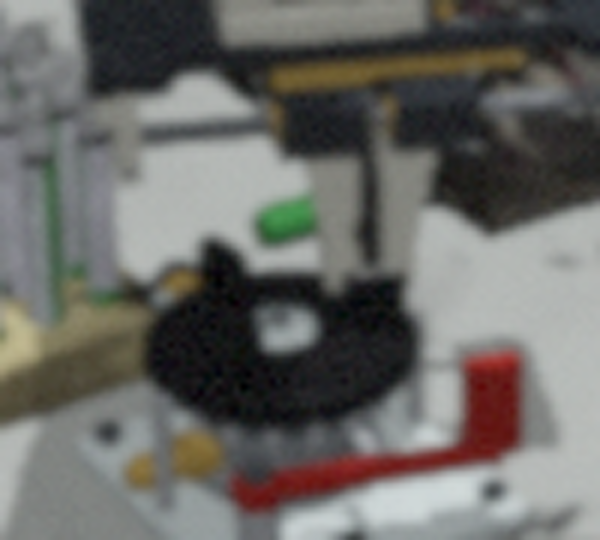

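The fingers now stand just behind the lined lug, so I'm pushing the dial clockwise.

Call:
{"api": "apply_moves", "payload": {"motion": [[[-0.27, 0.19, 0], 0], [[-0.56, 0.2, 0], -4.4], [[-0.85, 0.25, 0], -8.9], [[-1.13, 0.31, 0], -13.4], [[-1.41, 0.4, 0], -17.9], [[-1.68, 0.5, 0], -22.4], [[-1.95, 0.63, 0], -26.9], [[-2.2, 0.78, 0], -31.4], [[-2.43, 0.95, 0], -35.9], [[-2.66, 1.13, 0], -40.4]]}}

```text
clock: 3.65
tool_pos: [0.4991, 0.3611, 0.0707]
orientation: [-180.0, 0.0, -155.9]
force: [0.8, -0.4, 0.6]
opening: 0.0002
```

```bash
python3 - <<'E'
from h import *
o=ctrl.get_obs(); print(o["tool_pos"],o["orientation"],o["opening"],o["force"],o["moment"])
c=np.load("c.npy")+[-.0266,.0113,0,-40.4]; np.save("c.npy",c); print(c)
rows(c,[pose(k,15,1) for k in np.arange(1.2,-.01,-.15)])
rows(c,[pose(0,14,1),pose(0,13,1),pose(0,12,1)])
E
```

```text
[0.49905553 0.36108449 0.07066246] [-1.79998058e+02  4.65422958e-03 -1.55884822e+02] 0.00017128314750548563 [ 0.83602386 -0.40193063  0.64531444] [-0.07408912 -0.29824021 -0.03778292]
[ 4.99180719e-01  3.61289348e-01  7.11110495e-02 -1.55692268e+02]
[[0.0, 0.0, 0.09], -0.0]
[[-0.16, 0.16, 0.09], -3.4]
[[-0.31, 0.32, 0.09], -6.8]
[[-0.45, 0.48, 0.09], -10.1]
[[-0.58, 0.66, 0.09], -13.5]
[[-0.7, 0.84, 0.09], -16.9]
[[-0.8, 1.03, 0.09], -20.3]
[[-0.9, 1.23, 0.09], -23.6]
[[-0.98, 1.43, 0.09], -27.0]
[[-0.98, 1.53, 0.09], -27.0]
[[-0.98, 1.63, 0.09], -27.0]
[[-0.97, 1.73, 0.09], -27.0]
```

Call:
{"api": "apply_moves", "payload": {"motion": [[[-0.16, 0.16, 0], -3.4], [[-0.31, 0.32, 0], -6.8], [[-0.45, 0.48, 0], -10.1], [[-0.58, 0.66, 0], -13.5], [[-0.7, 0.84, 0], -16.9], [[-0.8, 1.03, 0], -20.3], [[-0.9, 1.23, 0], -23.6], [[-0.98, 1.33, 0], -27], [[-0.98, 1.43, 0], -27]]}}

```text
clock: 4.55
tool_pos: [0.4893, 0.3736, 0.0706]
orientation: [-179.8, -0.0, 177.2]
force: [3.7, -8.8, 2.8]
opening: 0.0004
```

```bash
python3 - <<'E'
from h import *
p,d=ctrl.snapshot("wrist"); cv2.imwrite("pics/w4.png",p)
p,d=ctrl.snapshot("top"); cv2.imwrite("pics/t4.png",p); crop("pics/t4.png","pics/t4c.png",205,165,80,80,7)
o=ctrl.get_obs(); print(o["tool_pos"],o["orientation"],o["opening"],o["force"],o["moment"])
c=np.load("c.npy")+[-.0098,.0143,0,-27]; np.save("c.npy",c); print(c)
E
```

```text
[0.48939143 0.37353157 0.07064205] [-1.79832163e+02 -2.36917323e-02  1.77281790e+02] 0.000359651824253208 [ 3.1154755  -7.17430476  1.29394962] [-2.26460676 -0.98437066  0.02459155]
[ 4.89380719e-01  3.75589348e-01  7.11110495e-02 -1.82692268e+02]
```

View pics/w4.png

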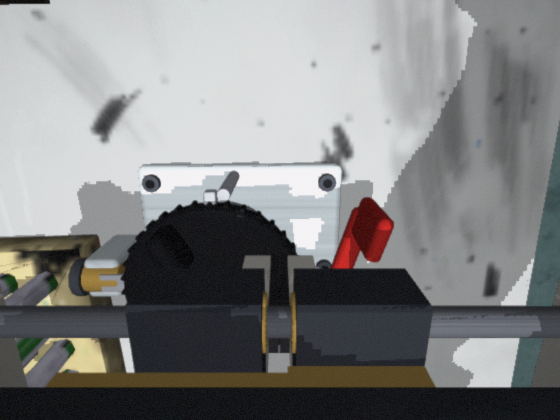

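View pics/t4c.png

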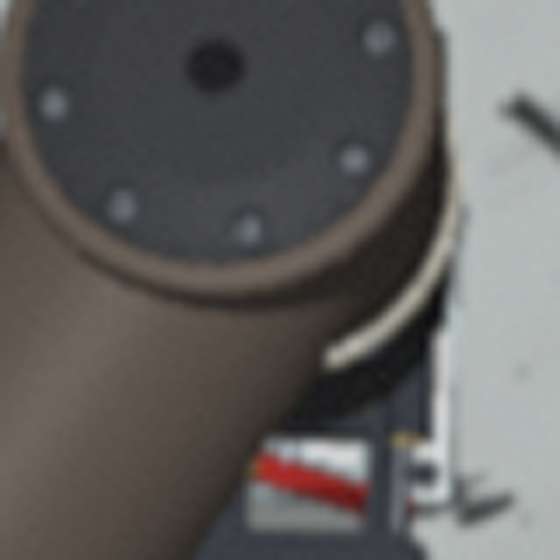

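Call:
{"api": "apply_moves", "payload": {"motion": [[[0, 0.05, 0], 0], [[0, 0.1, 0], 0], [[0, 0.1, 0], 0]]}}

```text
clock: 4.95
tool_pos: [0.4894, 0.3736, 0.0706]
orientation: [-179.8, -0.0, 177.3]
force: [2.1, -8.8, 3.9]
opening: 0.0003
```

```bash
python3 - <<'E'
from h import *
c=np.load("c.npy")+[0,.001,0,0]; np.save("c.npy",c); print(c)
rows(c,[pose(0,22,1,z=.071),pose(0,22,1,z=.12),pose(0,24,-1,z=.12),pose(0,24,-1,z=.071)])
E
```

```text
[ 4.89380719e-01  3.76589348e-01  7.11110495e-02 -1.82692268e+02]
[[-0.04, -0.8, -0.01], -0.0]
[[-0.04, -0.8, 4.89], -0.0]
[[0.18, 3.8, 4.89], -0.0]
[[0.18, 3.8, -0.01], -0.0]
```

Call:
{"api": "apply_moves", "payload": {"motion": [[[0, -0.4, 0], 0], [[0, -0.8, 0], 0], [[0, -0.8, 3], 0], [[0, -0.8, 6], 0], [[0.1, 2, 7], 0], [[0.2, 5, 8], 0], [[0.2, 8, 9], 0], [[0.2, 8, 9], 0], [[0.2, 8, 9], 0]]}}

```text
clock: 5.85
tool_pos: [0.4909, 0.4569, 0.1603]
orientation: [180.0, -0.0, 177.4]
force: [-0.6, 0.0, -1.1]
opening: 0.0005
```

```bash
python3 - <<'E'
from h import *
o=ctrl.get_obs()
p,d=ctrl.snapshot("wrist"); cv2.imwrite("pics/w5.png",p); np.save("pics/w5T.npy",wT(o))
print(o["tool_pos"],o["orientation"],o["force"])
c=np.load("c.npy")+[.002,.08,.09,0]; np.save("c.npy",c); print(c)
E
```

```text
[0.49090163 0.45686268 0.16026527] [ 1.79988068e+02 -1.91167488e-02  1.77356169e+02] [-0.57667638  0.0409558  -1.10862932]
[ 4.91380719e-01  4.56589348e-01  1.61111049e-01 -1.82692268e+02]
```

View pics/w5.png

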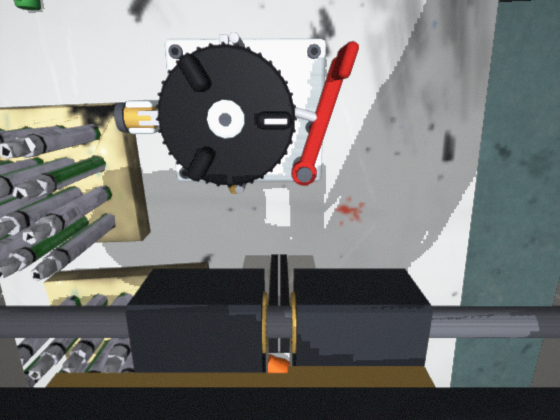

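The lined lug at (272,121) now points to the valve's front, so the dial is closed. I'm refining the measurement.

```bash
python3 - <<'E'
from h import *
crop("pics/w5.png","pics/w5c.png",150,25,220,170,3.6)
E
```

```text
(no output)
```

View pics/w5c.png

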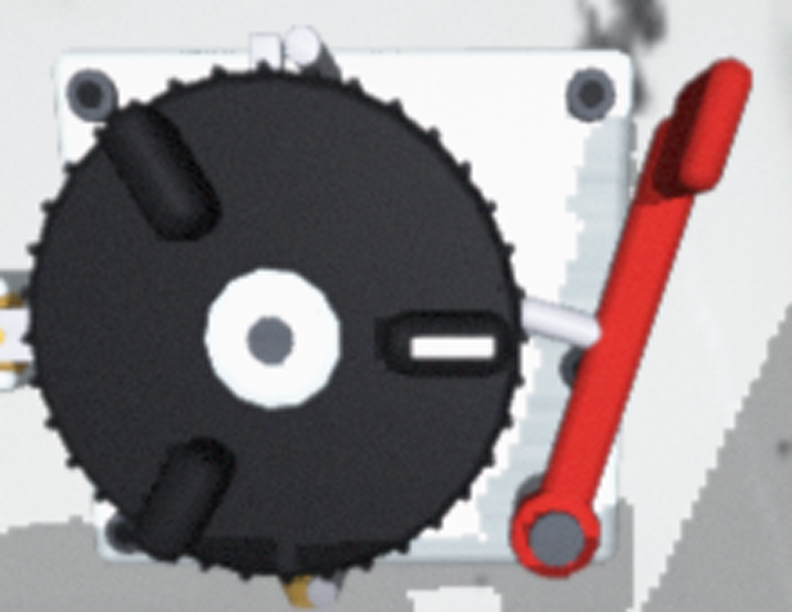

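```bash
python3 - <<'E'
from h import *
T=np.load("pics/w5T.npy")
P=lambda u,v,z: ray("wrist",(150+(u+.5)/3.6-.5,25+(v+.5)/3.6-.5),z,T)
a=lambda q:np.degrees(np.arctan2(q[1],q[0]))
ax=P(271,340,.069); print(ax)
for uv in [(452,346),(165,170),(185,500)]:
    l=P(*uv,.085); print(l,a(l-ax),np.hypot(*(l-ax)[:2]))
print("line dir",a(P(492,346,.085)-P(414,348,.085)))
pv=P(556,540,.048);tab=P(724,125,.082); print(pv,tab,a(pv-ax)-a((-56,42)),a(tab-pv))
print("plate",a(P(91,96,.012)-P(591,96,.012)))
c=np.load("c.npy")
rows(c,[pose(0,24,-1,z=.161),pose(0,24,-1,z=.071)])
c=pose(0,24,-1,z=.071)
print();rows(c,[pose(k,15,-1,z=.071) for k in np.arange(-.1,3.91,.2)])
E
```

```text
[0.52331182 0.38870688 0.069     ]
[0.48926545 0.39024092 0.085     ] 177.42014949669493 0.03408091464177331
[0.53621005 0.35908329 0.085     ] -66.4715001674862 0.03230977061599671
[0.53922793 0.4152499  0.085     ] 59.05163832595508 0.030949221474994664
line dir 178.7428958705929
[0.46956529 0.43418779 0.048     ] [0.44149318 0.3562344  0.082     ] -3.368371744355727 -109.80466297097468
plate -2.682424913537152
[[-0.02, -4.2, -0.01], -0.0]
[[-0.02, -4.2, -9.01], -0.0]

[[0.03, -0.77, 0.0], -2.2]
[[-0.1, -1.03, 0.0], 2.2]
[[-0.21, -1.3, 0.0], 6.8]
[[-0.3, -1.58, 0.0], 11.2]
[[-0.37, -1.86, 0.0], 15.8]
[[-0.41, -2.15, 0.0], 20.2]
[[-0.43, -2.44, 0.0], 24.8]
[[-0.43, -2.74, 0.0], 29.2]
[[-0.4, -3.03, 0.0], 33.8]
[[-0.36, -3.31, 0.0], 38.2]
[[-0.28, -3.6, 0.0], 42.8]
[[-0.19, -3.87, 0.0], 47.2]
[[-0.08, -4.14, 0.0], 51.8]
[[0.06, -4.4, 0.0], 56.2]
[[0.21, -4.65, 0.0], 60.8]
[[0.38, -4.88, 0.0], 65.2]
[[0.58, -5.1, 0.0], 69.8]
[[0.78, -5.31, 0.0], 74.2]
[[1.01, -5.5, 0.0], 78.8]
[[1.25, -5.67, 0.0], 83.2]
[[1.5, -5.82, 0.0], 87.8]
```

Call:
{"api": "apply_moves", "payload": {"motion": [[[0, -2.5, -2], 0], [[0, -4.2, -5], 0], [[0, -4.2, -7.5], 0], [[0, -4.2, -9], 0], [[0, -4.2, -9], 0], [[0, -4.5, -9], 0], [[0, -4.7, -9], 0], [[0, -4.8, -9], 0], [[0, -4.8, -9], 0]]}}

```text
clock: 6.8
tool_pos: [0.4917, 0.4085, 0.0715]
orientation: [179.9, 0.0, 177.3]
force: [-0.8, 0.6, 0.6]
opening: 0.0007
```

Call:
{"api": "apply_moves", "payload": {"motion": [[[0, -0.1, 0], 0], [[0, -0.1, 0], 0]]}}

```text
clock: 7.0
tool_pos: [0.4914, 0.4073, 0.0708]
orientation: [180.0, 0.0, 177.3]
force: [-0.5, 0.4, 0.8]
opening: 0.0005
```

Call:
{"api": "apply_moves", "payload": {"motion": [[[0, -0.1, 0], 0], [[0, -0.1, 0], 0]]}}

```text
clock: 7.2
tool_pos: [0.4914, 0.4063, 0.0706]
orientation: [180.0, 0.0, 177.3]
force: [0.1, -0.2, -0.3]
opening: 0.0002
```

Call:
{"api": "apply_moves", "payload": {"motion": [[[0, -0.1, 0], 0], [[0, -0.1, 0], 0]]}}

```text
clock: 7.4
tool_pos: [0.4914, 0.4058, 0.0706]
orientation: [180.0, 0.0, 177.3]
force: [-1.6, 1.7, -0.6]
opening: 0.0006
```

```bash
sed -i 's/^AX=.*; CL/AX=np.array([.5237,.3885]); CL/' h.py; python3 - <<'E'
from h import *
c=np.load("c.npy")+[0,-.051,-.09,0]; np.save("c.npy",c); print(c)
rows(c,[pose(k,16,-1,z=.071) for k in np.arange(0,1.81,.2)])
c=pose(1.8,16,-1,z=.071)
print();rows(c,[pose(k,16,-1,z=.071) for k in np.arange(2,3.31,.15)])
c=pose(3.2,16,-1,z=.071)
print();rows(c,[pose(k,16,-1,z=.071) for k in np.arange(3.3,3.96,.05)])
E
```

```text
[ 4.91380719e-01  4.05589348e-01  7.11110495e-02 -1.82692268e+02]
[[-0.09, 0.05, -0.01], -0.0]
[[-0.22, -0.22, -0.01], 4.5]
[[-0.32, -0.49, -0.01], 9.0]
[[-0.41, -0.77, -0.01], 13.5]
[[-0.47, -1.06, -0.01], 18.0]
[[-0.51, -1.36, -0.01], 22.5]
[[-0.53, -1.65, -0.01], 27.0]
[[-0.52, -1.94, -0.01], 31.5]
[[-0.49, -2.24, -0.01], 36.0]
[[-0.44, -2.53, -0.01], 40.5]

[[0.08, -0.29, 0.0], 4.5]
[[0.15, -0.49, 0.0], 7.9]
[[0.23, -0.7, 0.0], 11.2]
[[0.33, -0.9, 0.0], 14.6]
[[0.43, -1.09, 0.0], 18.0]
[[0.55, -1.28, 0.0], 21.4]
[[0.68, -1.46, 0.0], 24.7]
[[0.82, -1.63, 0.0], 28.1]
[[0.97, -1.8, 0.0], 31.5]

[[0.1, -0.1, 0.0], 2.2]
[[0.16, -0.15, 0.0], 3.4]
[[0.21, -0.2, 0.0], 4.5]
[[0.27, -0.25, 0.0], 5.6]
[[0.33, -0.3, 0.0], 6.7]
[[0.38, -0.35, 0.0], 7.9]
[[0.44, -0.39, 0.0], 9.0]
[[0.5, -0.43, 0.0], 10.1]
[[0.56, -0.48, 0.0], 11.2]
[[0.62, -0.52, 0.0], 12.4]
[[0.69, -0.56, 0.0], 13.5]
[[0.75, -0.6, 0.0], 14.6]
[[0.81, -0.63, 0.0], 15.7]
[[0.88, -0.67, 0.0], 16.9]
```

Call:
{"api": "apply_moves", "payload": {"motion": [[[-0.22, -0.22, 0], 4.5], [[-0.32, -0.49, 0], 9], [[-0.41, -0.77, 0], 13.5], [[-0.47, -1.06, 0], 18], [[-0.51, -1.36, 0], 22.5], [[-0.53, -1.65, 0], 27], [[-0.52, -1.94, 0], 31.5], [[-0.49, -2.24, 0], 36], [[-0.44, -2.53, 0], 40.5]]}}

```text
clock: 8.3
tool_pos: [0.4869, 0.3797, 0.0705]
orientation: [-180.0, -0.0, -142.0]
force: [-0.1, -0.3, 0.2]
opening: 0.0003
```

Call:
{"api": "apply_moves", "payload": {"motion": [[[0.08, -0.29, 0], 4.5], [[0.15, -0.49, 0], 7.9], [[0.23, -0.7, 0], 11.2], [[0.33, -0.9, 0], 14.6], [[0.43, -1.09, 0], 18], [[0.55, -1.28, 0], 21.4], [[0.68, -1.46, 0], 24.7], [[0.82, -1.63, 0], 28.1], [[0.87, -1.69, 0], 29.3]]}}

```text
clock: 9.2
tool_pos: [0.4955, 0.3628, 0.0704]
orientation: [180.0, -0.0, -112.8]
force: [-2.4, 1.3, 0.8]
opening: 0.0002
```

```bash
python3 - <<'E'
from h import *
c=np.load("c.npy")+[-.0044+.0087,-.0253-.0169,0,69.8]; np.save("c.npy",c); print(c)
o=ctrl.get_obs(); print(o["tool_pos"],o["orientation"],o["force"],o["moment"])
p,d=ctrl.snapshot("wrist"); cv2.imwrite("pics/w6.png",p)
p,d=ctrl.snapshot("scene"); cv2.imwrite("pics/s6.png",p);crop("pics/s6.png","pics/s6c.png",200,170,100,90,6)
for k in (3,3.2,3.25,3.3):print(pose(k,16,-1,z=.071))
rows(c,[pose(k,16,-1,z=.071) for k in np.arange(3.3,3.86,.05)])
E
```

```text
[ 4.95680719e-01  3.63389348e-01  7.11110495e-02 -1.12892268e+02]
[0.49548796 0.36279764 0.07043244] [ 1.79977475e+02 -3.23540067e-02 -1.12820153e+02] [-2.41477232  1.30271833  0.76679354] [ 0.44754704  1.03560439 -0.03908708]
[ 4.94746271e-01  3.64548349e-01  7.10000000e-02 -1.15200000e+02]
[ 4.96714751e-01  3.62350500e-01  7.10000000e-02 -1.10700000e+02]
[ 4.97233364e-01  3.61825721e-01  7.10000000e-02 -1.09575000e+02]
[ 4.97762180e-01  3.61311225e-01  7.10000000e-02 -1.08450000e+02]
[[0.21, -0.21, -0.01], 4.4]
[[0.26, -0.26, -0.01], 5.6]
[[0.32, -0.31, -0.01], 6.7]
[[0.37, -0.36, -0.01], 7.8]
[[0.43, -0.4, -0.01], 8.9]
[[0.49, -0.45, -0.01], 10.1]
[[0.55, -0.49, -0.01], 11.2]
[[0.61, -0.54, -0.01], 12.3]
[[0.67, -0.58, -0.01], 13.4]
[[0.73, -0.62, -0.01], 14.6]
[[0.79, -0.66, -0.01], 15.7]
[[0.85, -0.7, -0.01], 16.8]
```

View pics/s6c.png

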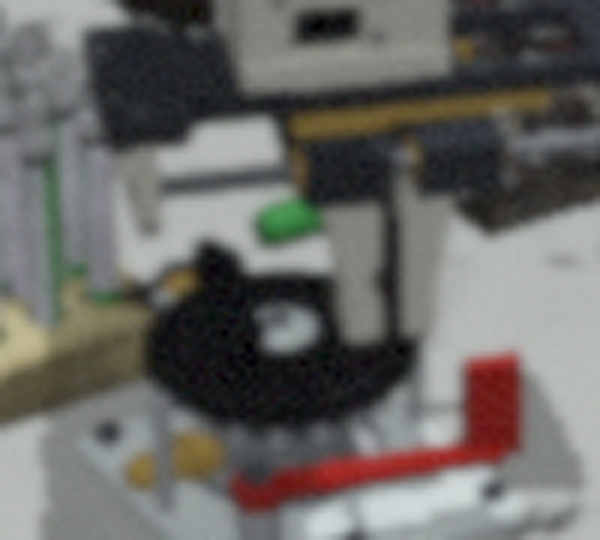

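View pics/w6.png

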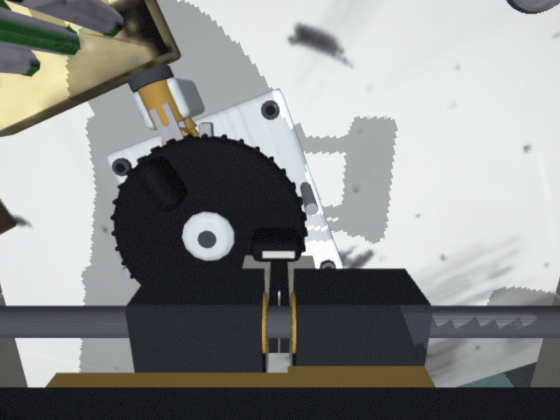

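Call:
{"api": "apply_moves", "payload": {"motion": [[[0.15, -0.15, 0], 3.3], [[0.21, -0.21, 0], 4.4], [[0.26, -0.26, 0], 5.6], [[0.32, -0.31, 0], 6.7], [[0.37, -0.36, 0], 7.8], [[0.43, -0.4, 0], 8.9], [[0.49, -0.45, 0], 10.1]]}}

```text
clock: 10.0
tool_pos: [0.501, 0.3587, 0.0706]
orientation: [-180.0, 0.0, -102.7]
force: [-0.3, 0.2, 0.1]
opening: -0.0001
```

```bash
python3 - <<'E'
from h import *
c=np.load("c.npy")+[.0049,-.0045,0,10.1]; np.save("c.npy",c); print(c)
o=ctrl.get_obs(); print(o["tool_pos"],o["orientation"],o["force"],o["moment"])
p,d=ctrl.snapshot("wrist"); cv2.imwrite("pics/w7.png",p)
rows(c,[pose(k,16,-1,z=.071) for k in np.arange(3.55,3.86,.05)])
E
```

```text
[ 5.00580719e-01  3.58889348e-01  7.11110495e-02 -1.02792268e+02]
[0.50098036 0.35872666 0.070601  ] [-1.79974315e+02  2.19740649e-02 -1.02709206e+02] [-0.30447024  0.22261959  0.11538016] [-0.05497537  0.0242634  -0.06613822]
[[-0.0, 0.0, -0.01], -0.0]
[[0.06, -0.04, -0.01], 1.1]
[[0.12, -0.09, -0.01], 2.2]
[[0.18, -0.13, -0.01], 3.3]
[[0.24, -0.17, -0.01], 4.5]
[[0.3, -0.21, -0.01], 5.6]
[[0.36, -0.25, -0.01], 6.7]
```

View pics/w7.png

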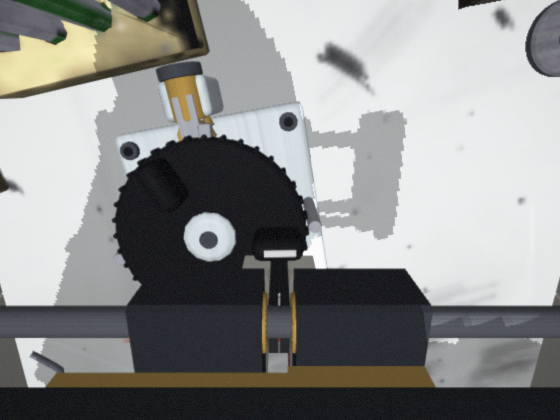

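Line and lug still sit flush with the fingers (line at (280,254)) and the force is near zero, so the dial is right at the half-way point. A little further.

Call:
{"api": "apply_moves", "payload": {"motion": [[[0.03, -0.02, 0], 0.6], [[0.06, -0.04, 0], 1.1], [[0.09, -0.06, 0], 1.7], [[0.12, -0.09, 0], 2.2], [[0.15, -0.11, 0], 2.8], [[0.18, -0.13, 0], 3.3], [[0.18, -0.13, 0], 3.3], [[0.18, -0.13, 0], 3.3]]}}

```text
clock: 10.85
tool_pos: [0.5024, 0.3573, 0.0705]
orientation: [-180.0, -0.0, -99.5]
force: [0.6, 0.6, -0.5]
opening: 0.0005
```

```bash
python3 - <<'E'
from h import *
c=np.load("c.npy")+[.0018,-.0013,0,3.3]; np.save("c.npy",c); print(c)
o=ctrl.get_obs(); print(o["tool_pos"],o["orientation"],o["force"],o["moment"])
p,d=ctrl.snapshot("wrist"); cv2.imwrite("pics/w8.png",p)
crop("pics/w8.png","pics/w8c.png",90,110,250,180,3.2)
E
```

```text
[ 5.02380719e-01  3.57589348e-01  7.11110495e-02 -9.94922675e+01]
[0.50241317 0.35732369 0.07053898] [-1.79999349e+02 -1.18278770e-03 -9.94999137e+01] [ 0.6382183   0.5773568  -0.54641788] [-0.03458128 -0.00096164 -0.04388694]
```

View pics/w8c.png

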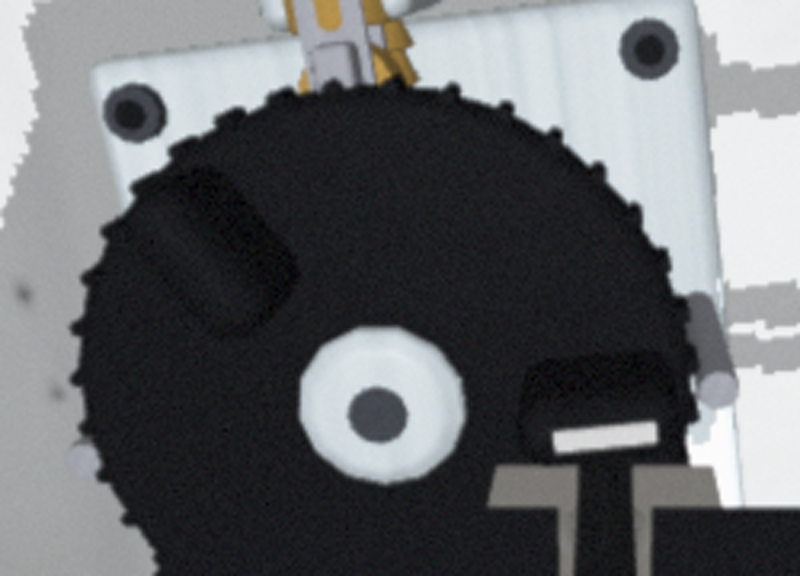

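The line is tilted about 6° and a gap has opened at the fingers, so it snapped on. I'm backing off, lifting and checking.

Call:
{"api": "apply_moves", "payload": {"motion": [[[-0.5, 0.1, 0], 0], [[-0.9, 0.15, 0], 0], [[-0.9, 0.15, 3], 0], [[-0.9, 0.15, 6.5], -5], [[-1.1, 2.5, 9], -12], [[-1.2, 5.5, 10.5], -20], [[-1.3, 8.5, 11], -28], [[-1.3, 10, 11], -36], [[-1.3, 10, 11], -44], [[-1.3, 10, 11], -44]]}}

```text
clock: 11.9
tool_pos: [0.4887, 0.4578, 0.1802]
orientation: [-180.0, -0.0, -143.6]
force: [0.5, 0.0, -0.6]
opening: 0.0005
```

```bash
python3 - <<'E'
from h import *
c=np.load("c.npy")+[-.013,.10,.11,-44]; np.save("c.npy",c); print(c)
ctrl.snapshot("top")
o=ctrl.get_obs(); print(o["tool_pos"],o["orientation"],o["force"])
p,d=ctrl.snapshot("wrist"); cv2.imwrite("pics/w9.png",p); np.save("pics/w9T.npy",wT(o))
crop("pics/w9.png","pics/w9c.png",180,15,230,190,3.4)
E
```

```text
[   0.48938072    0.45758935    0.18111105 -143.49226753]
[0.48888715 0.45736688 0.18032437] [-1.79992622e+02 -2.93154632e-02 -1.43297851e+02] [-1.22941787 -1.07367792  0.06341153]
```

View pics/w9c.png

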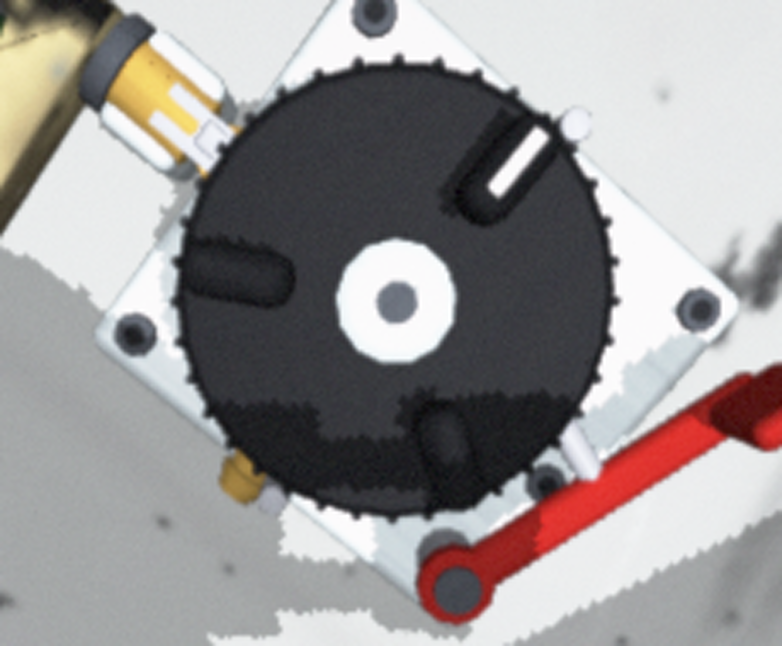

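```bash
python3 - <<'E'
from h import *
T=np.load("pics/w9T.npy")
P=lambda u,v,z: ray("wrist",(180+(u+.5)/3.4-.5,15+(v+.5)/3.4-.5),z,T)
a=lambda q:np.degrees(np.arctan2(q[1],q[0]))
ax=P(397,301,.069); print(ax)
for uv in [(514,166),(243,272),(445,450)]:
    l=P(*uv,.085); print(l,a(l-ax),np.hypot(*(l-ax)[:2]))
print("line dir",a(P(542,132,.085)-P(495,192,.085)), "plate", a(P(135,333,.012)-P(374,14,.012))-90)
# tab in full picture, full res
crop("pics/w9.png","pics/w9t.png",370,90,80,80,7)
E
```

```text
[0.52380467 0.38859597 0.069     ]
[0.52178607 0.35542952 0.085     ] -93.48288745706756 0.03322781886556457
[0.55245302 0.40253738 0.085     ] 25.949374638345933 0.03186049038409674
[0.49870515 0.4062235  0.085     ] 144.919428070509 0.03067109074651276
line dir -91.92619035409005 plate -2.8874546642085477
```

View pics/w9t.png

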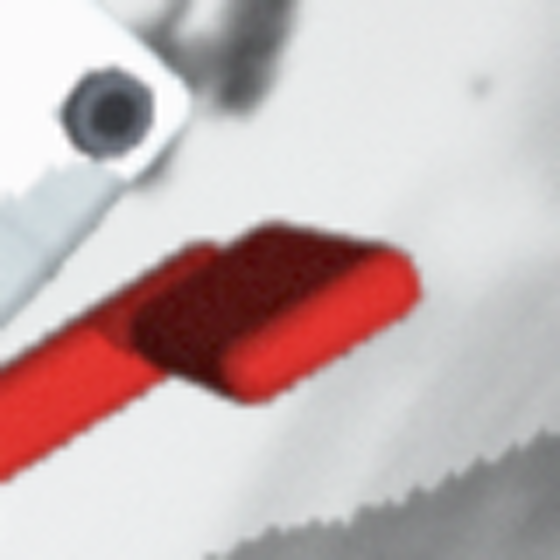

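```bash
python3 - <<'E'
from h import *
T=np.load("pics/w9T.npy")
P=lambda u,v,z: ray("wrist",(370+(u+.5)/7-.5,90+(v+.5)/7-.5),z,T)
a=lambda q:np.degrees(np.arctan2(q[1],q[0]))
y=np.radians(-2.7);Rm=np.array([[np.cos(y),-np.sin(y)],[np.sin(y),np.cos(y)]])
pv=AX+Rm@[-.056,.042]; tab=P(322,322,.082)[:2]; e=[P(405,290,.082)[:2],P(250,390,.082)[:2]]
th=a(tab-pv); print(pv,tab,th,np.hypot(*(tab-pv)), "tab dir",a(P(400,270,.082)-P(240,375,.082)))
open("h.py","a").write(f"""
PV=np.array([{pv[0]},{pv[1]}]); TH={th}
def lp(dth,off,r=84.,z=.058):
    f=TH+dth; b=np.radians(f); u=np.array([np.cos(b),np.sin(b)]); n=np.array([-u[1],u[0]])
    return np.array([*(PV+r/1000*u-off/1000*n),z,f])
""")
E
python3 - <<'E'
from h import *
o=ctrl.get_obs();c=np.array([*o["tool_pos"],o["orientation"][2]])
rows(c,[lp(0,32,z=.18),lp(0,32)]); c=lp(0,32); print()
rows(c,[lp(0,18),lp(0,15)]+[lp(k,15) for k in np.arange(2,21.1,2)])
E
```

```text
[0.46974064 0.43309134] [0.44386853 0.3559568 ] -108.54224439936573 0.08135786424862591 tab dir -108.33734507562946
[[-7.64, -9.35, -0.05], 34.7]
[[-7.64, -9.35, -12.25], 34.7]

[[1.33, -0.45, 0.0], 0.0]
[[1.61, -0.54, 0.0], 0.0]
[[1.88, -0.68, 0.0], 2.0]
[[2.14, -0.81, 0.0], 4.0]
[[2.42, -0.93, 0.0], 6.0]
[[2.69, -1.04, 0.0], 8.0]
[[2.97, -1.14, 0.0], 10.0]
[[3.26, -1.23, 0.0], 12.0]
[[3.54, -1.31, 0.0], 14.0]
[[3.83, -1.38, 0.0], 16.0]
[[4.13, -1.44, 0.0], 18.0]
[[4.42, -1.49, 0.0], 20.0]
```

Call:
{"api": "apply_moves", "payload": {"motion": [[[-2.5, -3, 0], 8], [[-5, -6.2, 0], 16], [[-7.6, -9.4, 0], 24], [[-7.6, -9.4, -2], 32], [[-7.6, -9.4, -5], 34.7], [[-7.6, -9.4, -9], 34.7], [[-7.6, -9.4, -11.5], 34.7], [[-7.6, -9.4, -12.2], 34.7], [[-7.6, -9.4, -12.2], 34.7]]}}

```text
clock: 12.9
tool_pos: [0.4133, 0.3627, 0.0581]
orientation: [180.0, -0.1, -108.7]
force: [0.2, 0.3, 0.3]
opening: 0.0007
```

```bash
python3 - <<'E'
from h import *
p,d=ctrl.snapshot("scene"); cv2.imwrite("pics/s10.png",p);crop("pics/s10.png","pics/s10c.png",190,160,130,110,5)
o=ctrl.get_obs();c=np.array([*o["tool_pos"],o["orientation"][2]]);print(c,o["force"]); np.save("c.npy",c)
rows(c,[lp(0,18),lp(0,15)]+[lp(k,15) for k in np.arange(2,21.1,2)])
E
```

```text
[ 4.13811270e-01  3.63506620e-01  5.92605449e-02 -1.08702582e+02] [-0.02301389 -0.14287804  0.16480961]
[[1.22, -0.43, -0.13], 0.2]
[[1.5, -0.53, -0.13], 0.2]
[[1.76, -0.67, -0.13], 2.2]
[[2.03, -0.8, -0.13], 4.2]
[[2.3, -0.92, -0.13], 6.2]
[[2.58, -1.03, -0.13], 8.2]
[[2.86, -1.13, -0.13], 10.2]
[[3.15, -1.22, -0.13], 12.2]
[[3.43, -1.3, -0.13], 14.2]
[[3.72, -1.37, -0.13], 16.2]
[[4.01, -1.43, -0.13], 18.2]
[[4.31, -1.48, -0.13], 20.2]
```

View pics/s10c.png

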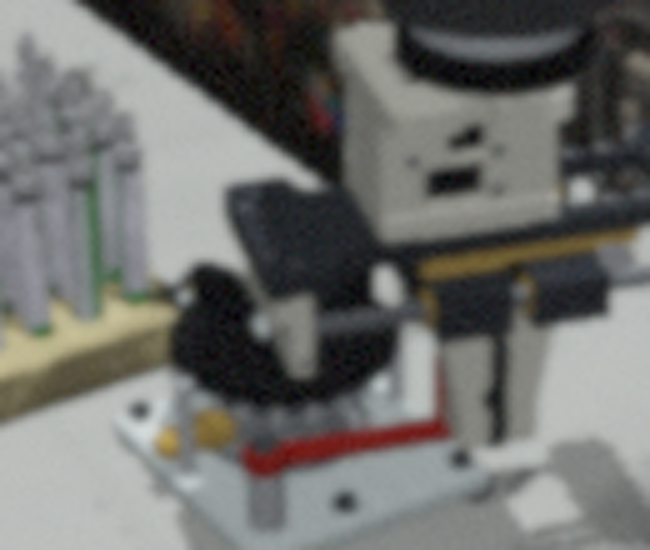

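```bash
python3 - <<'E'
from h import *
c=ctrl.camera_model("scene");Ti=np.linalg.inv(c["cam_to_world"])
for s in (.07,.09):
  for z in (.1,.125,.15):
    p=(.414+s*.32,.3635+s*.947,z)
    q=Ti@np.array([*p,1]); u=c["fx"]*q[0]/q[2]+c["cx"];v=c["fy"]*q[1]/q[2]+c["cy"]; print(s,z,(u-190)*5,(v-160)*5)
E
```

```text
0.07 0.1 307.73783591048726 370.004036951873
0.07 0.125 306.12712828923577 313.66446500281313
0.07 0.15 304.4739336138945 255.83877452472507
0.09 0.1 256.764903545993 378.36866533856096
0.09 0.125 254.47701824200436 321.8004819138943
0.09 0.15 252.12841634776296 263.7310749758153
```

A bracket on the gripper hangs to about z 0.098, so I'll push with the tip 7 mm higher to clear the lugs by more.

Call:
{"api": "apply_moves", "payload": {"motion": [[[0.4, -0.15, 0.7], 0], [[0.8, -0.3, 0.7], 0], [[1.1, -0.4, 0.7], 0], [[1.3, -0.5, 0.7], 0.2], [[1.5, -0.53, 0.7], 0.2], [[1.76, -0.67, 0.7], 2.2], [[2.03, -0.8, 0.7], 4.2], [[2.3, -0.92, 0.7], 6.2], [[2.58, -1.03, 0.7], 8.2], [[2.86, -1.13, 0.7], 10.2]]}}

```text
clock: 13.95
tool_pos: [0.442, 0.3518, 0.0654]
orientation: [180.0, -0.0, -98.5]
force: [-1.5, -0.6, 0.2]
opening: 0.0001
```

Call:
{"api": "apply_moves", "payload": {"motion": [[[0.29, -0.09, 0], 2], [[0.57, -0.17, 0], 4], [[0.8, -0.23, 0], 5.6], [[0.9, -0.25, 0], 6.3], [[0.95, -0.26, 0], 6.7], [[0.95, -0.26, 0], 6.7]]}}

```text
clock: 14.55
tool_pos: [0.4515, 0.3493, 0.0654]
orientation: [180.0, -0.0, -91.9]
force: [-0.9, -0.3, 0.2]
opening: 0.0004
```

Call:
{"api": "apply_moves", "payload": {"motion": [[[0.05, 0, 0], 0.3], [[0.1, 0, 0], 0.5], [[0.1, 0, 0], 0.5]]}}

```text
clock: 14.85
tool_pos: [0.4517, 0.3491, 0.0654]
orientation: [179.9, -0.0, -91.4]
force: [-4.8, -0.3, 3.4]
opening: 0.0005
```

Call:
{"api": "apply_moves", "payload": {"motion": [[[0.05, 0, 0], 0], [[0.1, 0, 0], 0], [[0.1, 0, 0], 0]]}}

```text
clock: 15.15
tool_pos: [0.452, 0.349, 0.0653]
orientation: [179.9, -0.1, -91.4]
force: [-9.8, 1.1, 3.3]
opening: 0.0004
```

Call:
{"api": "apply_moves", "payload": {"motion": [[[0.05, 0, 0], 0], [[0.1, 0, 0], 0], [[0.1, 0, 0], 0]]}}

```text
clock: 15.45
tool_pos: [0.4522, 0.3489, 0.0653]
orientation: [179.8, -0.1, -91.4]
force: [-13.4, 1.0, 5.3]
opening: 0.0004
```

It's at the stop: the force rises while the position holds. Backing off, then a look.

Call:
{"api": "apply_moves", "payload": {"motion": [[[-0.6, 0, 0], 0], [[-1.5, 0, 0], 0], [[-2.5, 0, 2], 0], [[-2.5, 0, 6], -8], [[-1, 4, 10], -16], [[1, 8, 11.5], -24], [[2.5, 10.8, 11.5], -32], [[2.5, 10.8, 11.5], -40], [[2.5, 10.8, 11.5], -48], [[2.5, 10.8, 11.5], -52]]}}

```text
clock: 16.45
tool_pos: [0.4794, 0.4577, 0.1802]
orientation: [-180.0, -0.0, -143.7]
force: [0.1, -0.4, 0.2]
opening: 0.0002
```

```bash
python3 - <<'E'
from h import *
ctrl.snapshot("scene")
o=ctrl.get_obs(); print(o["tool_pos"],o["orientation"],o["force"],o["clock"])
p,d=ctrl.snapshot("wrist"); cv2.imwrite("pics/w11.png",p); np.save("pics/w11T.npy",wT(o))
crop("pics/w11.png","pics/w11c.png",180,10,230,190,3.4)
E
```

```text
[0.47937715 0.45757329 0.1803445 ] [-1.79984917e+02  1.00245197e-02 -1.43819344e+02] [-0.43732576  0.49614679 -0.44671431] 16.5
```

View pics/w11c.png

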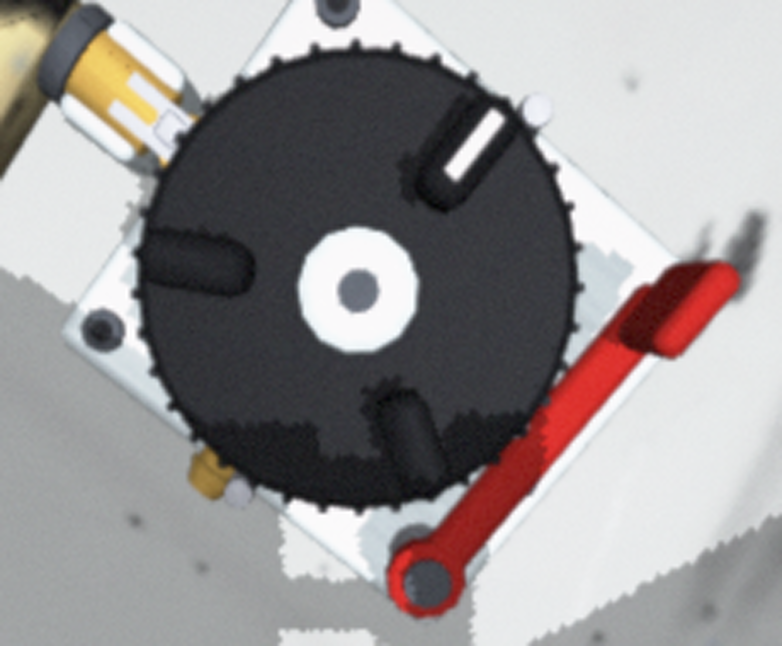

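```bash
python3 - <<'E'
from h import *
T=np.load("pics/w11T.npy")
P=lambda u,v,z: ray("wrist",(180+(u+.5)/3.4-.5,10+(v+.5)/3.4-.5),z,T)
a=lambda q:np.degrees(np.arctan2(q[1],q[0]))
ax=P(359,290,.069); print(ax)
for uv in [(475,148),(204,265),(410,437)]:
    l=P(*uv,.085); print(a(l-ax),np.hypot(*(l-ax)[:2]))
tab=P(703,307,.082); pv=P(428,583,.048);print("lever",a(tab-pv),a(tab[:2]-PV),"dir",a(P(733,283,.082)-P(672,345,.082)), TH)
p,d=ctrl.snapshot("top"); cv2.imwrite("pics/t12.png",p)
E
```

```text
[0.52359399 0.38871865 0.069     ]
-93.84150091020574 0.03389001406284011
27.33911717665916 0.031149583526487633
146.0055609469358 0.030470703466525292
lever -92.1498880589157 -92.5726737798805 dir -96.8964181110426 -108.54224439936573
```

View pics/t12.png

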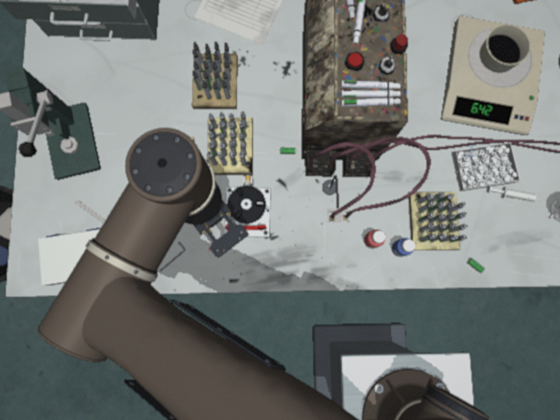

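```bash
python3 -c "
from plant import ctrl
print(ctrl.close_job())"
```

```text
the job is handed in; nothing more can be done
None
```

The valve is set at four clicks and locked, and I handed the job in at about 16.5 s of the 64 s allowed.

- **Closing:** With the fingers shut, I pushed the lined lug clockwise from three clicks open to the stop. The dial stayed put when I commanded another 1 mm, at about 9 N. The picture showed the lug at 177.4°, where closed is 177.3°.
- **Opening:** I pushed the lug back counter-clockwise until the fourth click snapped in. Before I touched the lever, the picture put the lined lug at −93.5°, where four clicks is −92.7°.
- **Locking:** I pushed the red lever in until the force rose to about 13 N and it stopped moving.
- **Last checks:** After backing off, the dial read −93.8°, 27.3° and 146.0° for the three lugs (four clicks is −92.7°, 27.3° and 147.3°). The lever had turned about 16–17° of its 17.2°. The robot was touching nothing. The bottles, green cap and hex key looked unmoved in the last top view. The arm hid the screwdriver there, but it never went near it.

Two readings disagreed slightly. The direction along the tab's top edge came out 4–5° away from the lever angle. I put that down to the very short edge in the picture and relied on the pivot-to-tab angle and the stop force. The lug angles from the pictures also scatter by about 1–2°, well under half a click (11°).

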